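Work the combination dial of the sample lock box and draw its bolt

ROBOT

A 7-joint arm with a two-finger parallel gripper is mounted at the origin on the work surface. World frame = base frame: x ahead of the robot, y to its left, z up, the work surface at z = 0. Lengths are in m, angles in degrees, forces in N, time in s.
With the tool pointing down it reaches from about 0.425 to 0.875 m from the base axis. Payload 9.9 kg.
Tool frame: the origin (TCP) lies at the very end of the fingers, on their centre line; the grasp point (between the pads) lies 19 mm behind it; z points along the fingers, y is the direction in which the jaws open and shut (so a half turn about z gives the same grasp; the last joint's range is limited). The gripper opens to 85 mm and grips with 20 to 120 N. Pads are 22 mm wide; open, the fingers measure 114 mm over their backs; the gripper's body (76 mm by 85 mm) begins 54 mm behind the grasp point. The pads swing forward as they close: fully open they stand 13 mm farther back than shut.
Start: joints at [-77.854, 32.985, 1.427, 82.34, -0.859, 64.687, -3.237], TCP at [0.197, 0.646, 0.231] pointing down, gripper open.
Joint ranges: [-157.87, 157.87], [-19.46, 123.44], [-87.15, 90], [11.01, 140.99], [-62.26, 242.26], [9.8, 113.94], [-161.44, 161.44]. Speed limits (degrees/s): [127.2, 127.2, 172.46, 172.46, 180, 180, 180].

INTERFACE

Orientations are given as [roll, pitch, yaw] about the fixed x, y, z axes, in that order (R = Rz(yaw) Ry(pitch) Rx(roll)).
In Python, from cell import bot, cams gives the robot as it stands.
- The arm moves only by the tool move_arm, never from a script. Its argument "moves" is a list of rows, each an object with "dp": the shift along the world's x, y, z in units of 500 mm (1.0 is 500 mm), a list of three; "turn": the turn about the world's z in units of pi/2 rad (1.0 is pi/2 rad); "grip": the finger opening in mm, from 0 to 85.4. In form: [{"dp": [tx, ty, tz], "turn": turn, "grip": grip}, ...]. A call has 1 to 12 rows; each row shifts and turns the commanded pose from where the row before left it; what a row does not reach is not made up. A row lasts 1/8 s, in which the tool goes at most 62.5 mm and 10.7 degrees, less where a joint would pass 70% of its speed; a pose out of reach is approached as far as the arm can. A call with a number of a shift or a turn outside -1 to 1 is refused whole. A call with a gripper value outside its range is refused whole. The fingers move at their own pace and stop on an object; "squeeze" is the grip in N (left out, the last holds). Time passes only in rows, so rows that do not move let the fingers close. It gives the time, the measured TCP pose, the force and the opening at its end, in the units of the state.
- bot.observe(): the state, without advancing time (a new reading comes with each control period).
- cams.grab_frame(name): name is "scene" or "top" or "wrist"; returns a dict with "color" (420x560x3 uint8, blue, green, red), "fovy" (degrees; the focal length in pixels is half the picture's height over the tangent of half this angle, whatever the lens; pixels are square), "cx", "cy" (the principal point, pixels), "k1" (the pictures are not rectified: a ray, as slopes to the right and down, at radius r is drawn at 1 + k1 r^2 times it, then the intrinsics apply), "rvec" (rotation vector, rad) and "tvec" (3), from world to camera coordinates, as OpenCV has them; the wrist camera has in their place "mount" (4x4, takes a point from camera to tool coordinates, whose origin is the TCP and whose axes are the flange's). Camera axes: x right, y down, z forward; pixel columns grow to the right and rows downward; lengths in m; the calibration is good to about 2 mm. A picture is of the moment at which its call begins: read the wrist's pose just before it. There is no depth.
- bot.job_done(): hands the job in, once; it reports no verdict.
The state is a dict: "t": time; "joints": joint angles; "joint_velocities": joint speeds; "joint_efforts": joint torques, N m; "tool_pos": TCP position; "eef_rot": TCP orientation; "force": force on the tool from outside, world axes, zero at the start; "torque": the same for the moment, N m; "gripper_width": opening from 0.0 (shut) to 1.0 (fully open).
Only numpy, scipy, OpenCV 4.12 (cv2) and the standard library are available. Lean on these libraries where they do the work, as an engineer would, in place of code of your own. Each camera call takes 0.05 s, during which the arm holds its last target.

TASK

Unlock the steel sample box with its top dial: turn it left (anticlockwise, seen from above) to 30 degrees, one mark anticlockwise of the long zero mark, and pause there; then right (clockwise) to 30 degrees on the other side of zero and pause; then left again, gently, past the first mark until you feel it come up against its stop. Leave the dial there, slide the bolt all the way towards the dial without ramming it, and let go. Never force the dial against its stop, and leave the glassware, the jar and the small wood sample on and around the box undisturbed.

Things in the scene. Friction and masses are not known exactly. Their poses are not given: they have to be found in the camera images.
- case: grey steel lock box with bare steel lid, 220 (x) x 320 (y) x 110 mm high, fixed to the bench. Origin: centre of its underside. Its lid is level at 110 mm. The dial's axis stands at x 0, y +55 mm; the bolt slides along the line x 0, on the -y half, parallel to the box's y axis. The long zero mark of the dial's black scale ring (100 mm across, 12 white marks 30 degrees apart) points to the box's +x
- dial (a joint): angle of the dial in rad: 0 when its pointer is at the zero mark (box +x), positive to the left (anticlockwise from above). Needs about 0.12 N m to turn and stays where it is left. Its wheel inside is met by a hard stop when turned left; this stop comes at a reading somewhere between 0.76 and 1.16 rad that differs from box to box and cannot be seen. The bolt can only be drawn with the dial at its stop (within about 4 degrees)
- dial_grip (a point): point on the dial's axis at the height to grip, 27 mm above the lid. The knob is a black bar 50 mm long (along the pointer), 14 mm thick (grip across this) that stands 8 to 40 mm above the lid, on a steel disc of 72 mm diameter and 8 mm thick; a white line on its top runs to the pointer end. The point turns with the dial: its x axis runs along the bar to the pointer
- fence: the hidden stop inside the box that the dial's wheel comes up against, 26 mm from the dial's axis, so that 10 N on it is 0.26 N m at the dial, on top of the friction; it is spoilt by more than 15 N (0.39 N m). It cannot be seen or touched; its origin lies on the dial's axis, 45 mm below the lid
- bolt (a joint): travel of the bolt in m: 0 locked (in its keeper, away from the dial), 0.024 fully drawn towards the dial (box +y) against its end stop. Slides with about 3 N friction and stays where it is left. When the dial is not at its stop, the bolt comes up against the wheel after about 2 mm
- bolt_grip (a point): point on the axis of the bolt's upright round steel handle, 28 mm above the lid; the handle is 15 mm in diameter and stands 9 to 43 mm above the lid, between two low guides 12 mm high. It starts 130 mm from the dial's axis. Axes as the box's
- sample: small dark wood block 30 x 45 x 14 mm lying on the lid in the corner beyond the dial; origin under its centre
- flask: conical glass flask, 76 mm across the foot, 120 mm high, on the bench left of the box; origin under its centre
- bottle: brown glass reagent bottle, 60 mm diameter, 130 mm high, on the bench beyond the box; origin under its centre
- beaker: glass beaker, 64 mm diameter, 85 mm high, on the bench right of the box; origin under its centre
- jar: white plastic jar, 56 mm diameter, 60 mm high, on the bench beyond the box; origin under its centre

How it is judged:
By the outcome, as a careful person would: the job done as asked, in the order asked, and still so for the second after the job is handed in, with the robot touching nothing.
It also fails if it takes over 61 s, if anything falls off the work surface, if the arm or the gripper's body presses on something with over 40 N, if the wrist force passes 120 N, or if a joint passes its speed limit or range.

## Working session

There is one attempt and no reset: what is moved stays moved. The work goes in short steps, Python scripts to look and compute and a tool call to move; the robot and the scene stay as the last step left them, time stands still between calls to the robot, and variables do not carry over. Pictures are saved under pics/ and viewed, and the job is handed in when it is done.

Besides the shell and the picture viewer there is one more tool, called after ">>>" as name([rows], argument=value, ...), one row to a line, values as JSON. move_arm: Moves the arm, as the interface text tells. Its arguments: {"type":"object","properties":{"moves":{"type":"array"},"squeeze":{"type":"number"}},"required":["moves"]}

```bash
mkdir -p pics
python3 - <<'E'
from cell import bot,cams
import cv2
s=bot.observe();print(s)
for n in("scene","top"):
    f=cams.grab_frame(n);cv2.imwrite(f"pics/{n}0.png",f["color"]);print({k:v for k,v in f.items() if k!="color"})
E
```

```text
{'t': 0.0, 'joints': array([-77.85278446,  33.03158093,   1.42389421,  82.38771858,
        -0.85859309,  64.6852342 ,  -3.23554547]), 'joint_velocities': array([ 0.09015618,  0.08716986, -0.09769993,  0.07014159,  0.0028569 ,
        0.07300163,  0.06767745]), 'joint_efforts': array([-3.62812589e-04, -7.65750861e+01,  2.25023970e+00, -2.85983580e+01,
        1.52080081e-02,  1.26855879e-02, -5.09621759e-05]), 'tool_pos': array([0.19664236, 0.64524409, 0.23044757]), 'eef_rot': array([-1.79906232e+02,  5.87599884e-03,  1.63054998e+02]), 'force': array([ 0.06913094, -0.82971439, -0.41846271]), 'torque': array([ 0.01791263, -0.00198237, -0.03901354]), 'gripper_width': 1.0030149616485702}
{'fovy': 47.317993089547066, 'cx': 277.2288388476277, 'cy': 204.05181818965005, 'k1': -0.1568016947999839, 'rvec': array([ 1.09706737,  2.27194644, -1.13732158]), 'tvec': array([ 0.38063747, -0.20543465,  1.49651118])}
{'fovy': 49.39668936069979, 'cx': 280.7815387315548, 'cy': 207.84788563083046, 'k1': -0.018917752154250025, 'rvec': array([ 2.06432523, -2.15235743,  0.229782  ]), 'tvec': array([0.04931232, 0.6473879 , 0.953299  ])}
```

View pics/scene0.png

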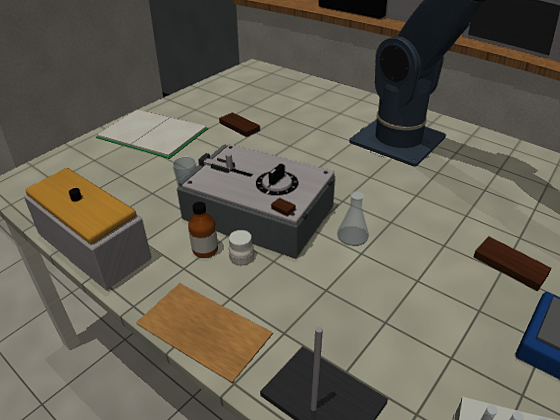

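View pics/top0.png

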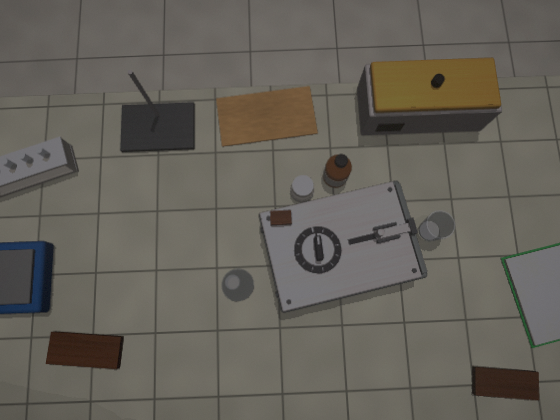

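The scene view shows the box at about (258,195), with the dial at (277,181) and the handle at (229,160). In the top view the dial is at about (318,249), the bolt handle near (383,232), and the sample at (281,217). I'll zoom in on the top view.

```bash
cat > h.py <<'E'
import numpy as np,cv2
from cell import bot,cams
def K(f):
    F=f["color"].shape[0]/2/np.tan(np.radians(f["fovy"]/2)); return np.array([[F,0,f["cx"]],[0,F,f["cy"]],[0,0,1]])
def ext(f):
    if "mount" in f:
        from scipy.spatial.transform import Rotation as Ro
        s=f["state"]; T=np.eye(4);T[:3,:3]=Ro.from_euler("xyz",s["eef_rot"],degrees=True).as_matrix();T[:3,3]=s["tool_pos"]
        M=np.linalg.inv(T@f["mount"]);return M[:3,:3],M[:3,3]
    return cv2.Rodrigues(f["rvec"])[0],np.asarray(f["tvec"])
def dist(f): return np.array([f["k1"],0,0,0,0.])
def plane(f,uv,z):
    R,t=ext(f);n=cv2.undistortPointsIter(np.array(uv,float).reshape(-1,1,2),K(f),dist(f),None,None,(3,100,1e-12)).reshape(-1,2)
    d=np.c_[n,np.ones(len(n))]@R; c=-R.T@t
    return c+d*((z-c[2])/d[:,2])[:,None]
def proj(f,P):
    R,t=ext(f);return cv2.projectPoints(np.array(P,float).reshape(-1,3),cv2.Rodrigues(R)[0],t,K(f),dist(f))[0].reshape(-1,2)
def grab(n):
    s=bot.observe();f=cams.grab_frame(n);f["state"]=s;return f
E
python3 - <<'E'
from h import *
f=grab("top");c=f["color"]
x0,y0,x1,y1=250,165,450,315
cv2.imwrite("pics/topz.png",cv2.convertScaleAbs(cv2.resize(c[y0:y1,x0:x1],None,fx=4,fy=4,interpolation=cv2.INTER_CUBIC),alpha=1.6))
f=grab("scene");c=f["color"]
cv2.imwrite("pics/scenez.png",cv2.convertScaleAbs(cv2.resize(c[130:260,165:345],None,fx=4.4,fy=4.4,interpolation=cv2.INTER_CUBIC),alpha=1.3))
f=grab("wrist");cv2.imwrite("pics/w0.png",f["color"]);print(f["fovy"],f["cx"],f["cy"],f["k1"],f["mount"])
f=grab("top");print(plane(f,[[318,249],[383,232],[281,217]],.11))
E
```

```text
65.81267277269444 276.2116941002946 215.1206802859829 -0.02124009515368805 [[-3.65499652e-05 -9.54155932e-01 -2.99309965e-01  7.79544979e-02]
 [ 9.99999903e-01 -1.66187583e-04  4.07667372e-04 -3.26070241e-04]
 [-4.38719841e-04 -2.99309922e-01  9.54155846e-01 -1.42543220e-01]
 [ 0.00000000e+00  0.00000000e+00  0.00000000e+00  1.00000000e+00]]
[[ 0.54804483 -0.05225162  0.11      ]
 [ 0.5784503  -0.19258229  0.11      ]
 [ 0.62006855  0.02288056  0.11      ]]
```

View pics/topz.png

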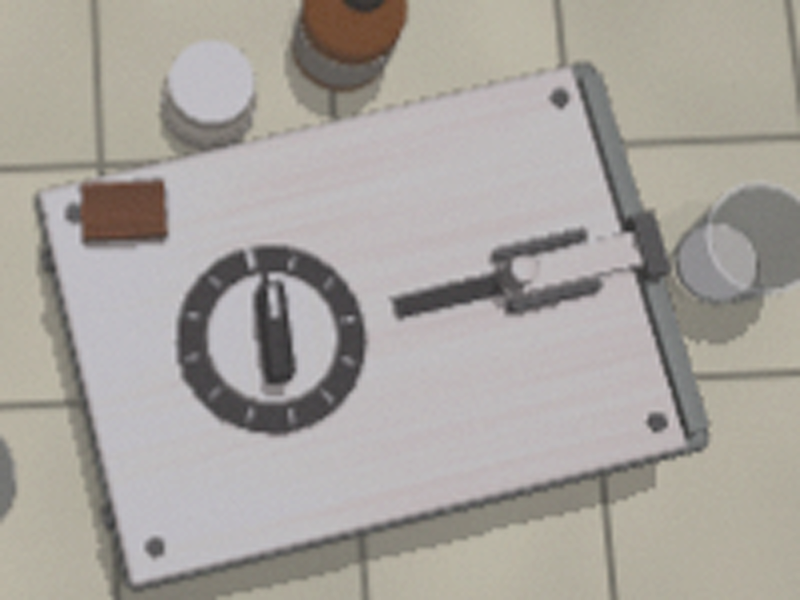

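View pics/scenez.png

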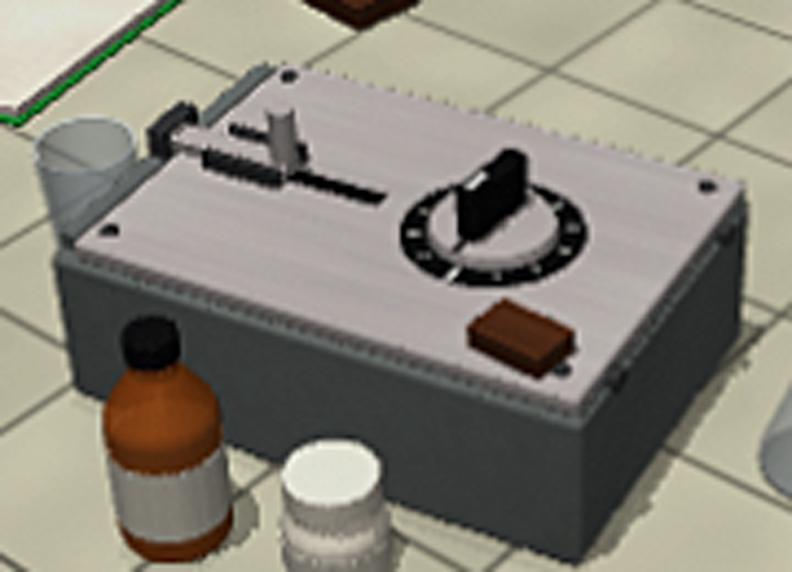

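View pics/w0.png

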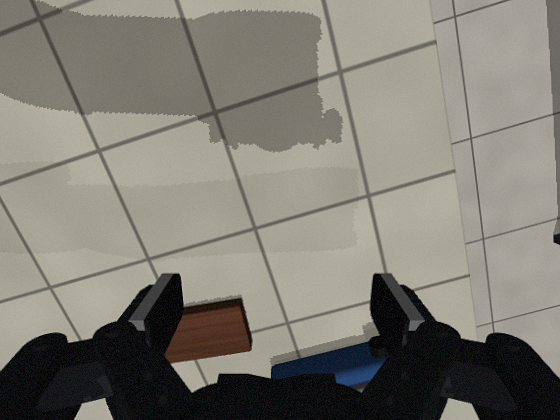

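Run:
```python
from h import *
f=grab("top");c=f["color"];g=cv2.cvtColor(c,cv2.COLOR_BGR2GRAY)
z=lambda p:[[250+a/4-.375,165+b/4-.375] for a,b in p]
m=(g<62).astype(np.uint8);roi=np.zeros_like(m);cv2.circle(roi,(318,250),30,1,-1);m&=roi
cs,_=cv2.findContours(m,cv2.RETR_EXTERNAL,cv2.CHAIN_APPROX_NONE);k=max(cs,key=cv2.contourArea)
P=plane(f,k.reshape(-1,2),.112)
(cc),r=cv2.minEnclosingCircle(P[:,:2].astype(np.float32));A=np.c_[2*P[:,:2],np.ones(len(P))];s=np.linalg.lstsq(A,(P[:,:2]**2).sum(1),rcond=None)[0]
print("ring",cc,r,s[:2],np.sqrt(s[2]+s[0]**2+s[1]**2))
C=s[:2]
zm=plane(f,z([[251,260]]),.112)[0,:2]-C;print("zero yaw",np.degrees(np.arctan2(zm[1],zm[0])))
sc=plane(f,z([[559,97],[656,422],[155,547],[73,212]]),.11)[:,:2];print(sc, sc.mean(0))
for a,b in((1,0),(2,3)):
    d=sc[b]-sc[a] if (a,b)==(1,0) else sc[3]-sc[2];print(np.degrees(np.arctan2(d[1],d[0])),np.linalg.norm(d))
for a,b in((0,3),(1,2)):
    d=sc[b]-sc[a];print(np.degrees(np.arctan2(-d[0],d[1])),np.linalg.norm(d))
h=plane(f,z([[525,268]]),.153)[0,:2];print("handle",h,h-C,np.linalg.norm(h-C),np.degrees(np.arctan2(-(C-h)[0],(C-h)[1])))
b=plane(f,z([[276,385],[268,275],[274,300]]),.15);d=b[1]-b[0];print("bar",b,np.degrees(np.arctan2(d[1],d[0])))
```

```text
ring (0.546980619430542, -0.0506141223013401) 0.04943094402551651 [ 0.5466658  -0.05087694] 0.0475698972467612
zero yaw 10.963928189249911
[[ 0.6723714  -0.21488749]
 [ 0.49526111 -0.24954268]
 [ 0.44238998  0.01506442]
 [ 0.61988458  0.05101744]] [ 0.55747677 -0.09958708]
11.071192463976768 0.18046893638766795
11.450812989172006 0.18109928355851998
11.166038280330174 0.2710356075039586
11.299460320152695 0.26983748992212814
handle [ 0.57277857 -0.17840587] [ 0.02611277 -0.12752893] 0.13017490311282515 11.571904874836784
bar [[ 0.51915744 -0.0487216   0.15      ]
 [ 0.57516832 -0.04794479  0.15      ]
 [ 0.56222461 -0.05024339  0.15      ]] 0.7945726585805327
```

>>> move_arm([
  {"dp": [0.04, -0.087, 0], "turn": -0.113, "grip": 60},
  {"dp": [0.04, -0.087, 0], "turn": -0.113, "grip": 60},
  {"dp": [0.04, -0.087, 0], "turn": -0.113, "grip": 60},
  {"dp": [0.04, -0.087, 0], "turn": -0.113, "grip": 60},
  {"dp": [0.04, -0.087, 0], "turn": -0.113, "grip": 60},
  {"dp": [0.04, -0.087, 0], "turn": -0.113, "grip": 60},
  {"dp": [0.04, -0.087, 0], "turn": -0.113, "grip": 60},
  {"dp": [0.04, -0.087, 0], "turn": -0.113, "grip": 60},
  {"dp": [0.04, -0.087, 0], "turn": -0.113, "grip": 60},
  {"dp": [0.04, -0.087, 0], "turn": -0.113, "grip": 60},
], squeeze=20)

```text
t: 1.6
tool_pos: [0.3973, 0.2094, 0.2316]
eef_rot: [180.0, -0.1, 61.0]
force: [0.9, -0.2, -0.4]
gripper_width: 0.701
```

>>> move_arm([
  {"dp": [0.042, -0.087, 0], "turn": -0.111, "grip": 60},
  {"dp": [0.042, -0.087, 0], "turn": -0.111, "grip": 60},
  {"dp": [0.042, -0.087, 0], "turn": -0.111, "grip": 60},
  {"dp": [0.042, -0.087, 0], "turn": -0.111, "grip": 60},
  {"dp": [0.042, -0.087, 0], "turn": -0.111, "grip": 60},
  {"dp": [0.042, -0.087, 0], "turn": -0.111, "grip": 60},
  {"dp": [0, 0, 0], "turn": 0, "grip": 60},
])

```text
t: 2.48
tool_pos: [0.5236, -0.0542, 0.2315]
eef_rot: [179.9, -0.1, 1.0]
force: [-0.1, 1.5, -0.8]
gripper_width: 0.696
```

Run:
```python
from h import *
f=grab("wrist");s=f["state"];print(s["tool_pos"],s["eef_rot"],s["joints"],s["torque"],s["joint_velocities"].round(2))
np.save("w1.npy",f,allow_pickle=True)
cv2.imwrite("pics/w1.png",f["color"])
```

```text
[ 0.5236295  -0.05422739  0.23154766] [ 1.79857410e+02 -6.23826525e-02  9.93175618e-01] [-31.51251199  27.03615327  48.74437774 105.82403722 -23.67393672
  57.78677151 -61.96012264] [ 0.01521512  0.042495   -0.02148951] [-2.91 -1.3  -3.12  2.07  0.58  0.15  1.2 ]
```

View pics/w1.png

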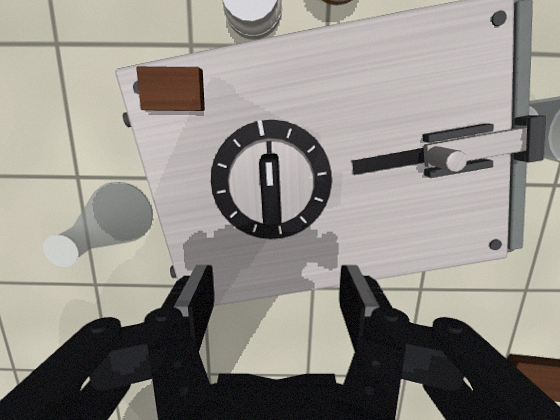

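The view is clear: the ring is centred near (271,180), the zero mark is at (262,128), the bar's white line is at (269,173), and the handle top is at (456,160) with its base near (436,158). The sample is at (170,88).

```bash
cat > meas.py <<'E'
from h import *
def meas(f,zoom=None):
    g=cv2.cvtColor(f["color"],cv2.COLOR_BGR2GRAY)
    m=(g<60).astype(np.uint8)
    cs,_=cv2.findContours(m,cv2.RETR_EXTERNAL,cv2.CHAIN_APPROX_NONE)
    return m,cs
E
python3 - <<'E'
from h import *
f=np.load("w1.npy",allow_pickle=True).item();g=cv2.cvtColor(f["color"],cv2.COLOR_BGR2GRAY)
m=(g<70).astype(np.uint8);roi=np.zeros_like(m);cv2.circle(roi,(271,180),68,1,-1);m&=roi
cs,_=cv2.findContours(m,cv2.RETR_EXTERNAL,cv2.CHAIN_APPROX_NONE);k=max(cs,key=cv2.contourArea)
P=plane(f,k.reshape(-1,2),.1115)[:,:2];A=np.c_[2*P,np.ones(len(P))]
for _ in range(4):
    s=np.linalg.lstsq(A,(P**2).sum(1),rcond=None)[0];r=np.sqrt(s[2]+s[:2]@s[:2]);e=np.linalg.norm(P-s[:2],axis=1)-r
    ok=abs(e)<.0015;P,A=P[ok],A[ok]
C=s[:2];print("ring",C,r,len(P))
# rectified top view of lid plane, 0.25mm/px, for marks
N=520;xs=(np.arange(N)-N/2)*.00025
X,Y=np.meshgrid(xs,xs)  # img col-> -y world, row -> -x
def rect(z):
    Q=np.c_[(C[0]-Y).ravel(),(C[1]-X).ravel(),np.full(N*N,z)]
    uv=proj(f,Q).astype(np.float32).reshape(N,N,2);return cv2.remap(f["color"],uv[...,0],uv[...,1],cv2.INTER_CUBIC)
r1=rect(.1115);r2=rect(.150);cv2.imwrite("pics/rect.png",np.hstack([r1,r2])[:, :])
# marks: sample radial profile
gr=cv2.cvtColor(r1,cv2.COLOR_BGR2GRAY)
th=np.radians(np.arange(0,360,.25));prof=np.mean([[gr[int(round(N/2-R*np.cos(t)/.25)),int(round(N/2-R*np.sin(t)/.25))] for t in th] for R in np.arange(42,46,.5)],0)
pk=[i for i in range(len(th)) if prof[i]>90 and prof[i]==max(prof[np.arange(i-40,i+41)%len(th)])]
ang=[]
for i in pk:
    j=np.arange(i-16,i+17);w=np.clip(prof[j%len(th)]-60,0,None);ang.append((w*j).sum()/w.sum()*.25)
print(np.round(ang,2)); a=np.array(ang);res=((a+15)%30-15);print(np.angle(np.exp(1j*np.radians(a*12)).mean(),deg=True)/12)
# white line on bar top
g2=cv2.cvtColor(r2,cv2.COLOR_BGR2GRAY);mm=(g2>120).astype(np.uint8)
n,l,st,ce=cv2.connectedComponentsWithStats(mm)
for i in range(1,n):
    if 60<st[i,4]<4000: print(st[i],ce[i])
E
```

```text
ring [ 0.54480814 -0.04939019] 0.04905713061976417 333
[ 11.15  41.26  71.43 101.45 131.49 161.45 191.3  221.35 251.18 281.03
 311.09 341.1 ]
11.273567560565214
[302  82  14  25 171] [308.22222222  93.44444444]
[159 112  19  20 156] [167.75641026 121.70512821]
[360 125  20  19 157] [369.97452229 134.46496815]
[ 246  172   22   67 1108] [256.53519856 205.05685921]
[114 178  25  12 169] [126.15384615 183.31360947]
[391 197  25  10 166] [402.60240964 201.36746988]
[110 252  24  11 160] [121.525   257.26875]
[386 269  25  13 169] [397.72189349 275.29585799]
[144 315  21  20 170] [153.94705882 323.97058824]
[347 327  20  20 166] [356.52409639 336.90361446]
[211 354  11  23 123] [216.21138211 364.87804878]
[286 358   9  24 133] [289.9924812  369.81203008]
```

```bash
python3 -c "
import cv2;a=cv2.imread('pics/rect.png');cv2.imwrite('pics/rect2.png',cv2.resize(a,(800,400)))"
```

```text
(no output)
```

View pics/rect2.png

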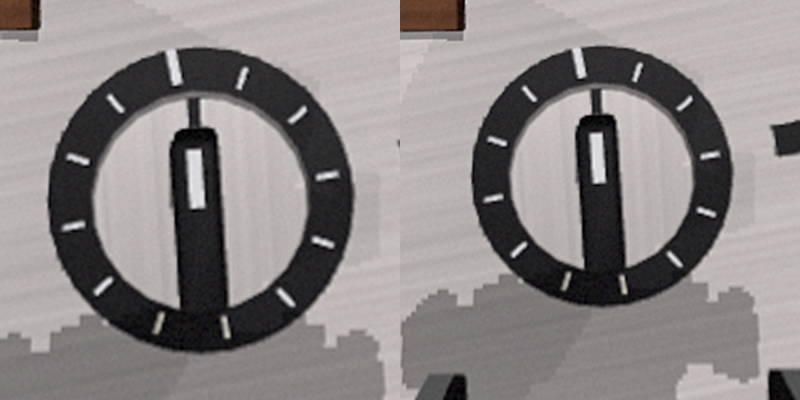

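Run:
```python
from h import *
f=np.load("w1.npy",allow_pickle=True).item();g=cv2.cvtColor(f["color"],cv2.COLOR_BGR2GRAY)
m=(g>120).astype(np.uint8)
n,l,st,ce=cv2.connectedComponentsWithStats(m)
for i in range(1,n):
    if 255<ce[i][0]<285 and 135<ce[i][1]<200 and st[i,4]<600:
        ys,xs=np.where(l==i);P=plane(f,np.c_[xs,ys],.15)[:,:2];u,s,v=np.linalg.svd(P-P.mean(0));d=v[0]*np.sign(v[0][0]);print(st[i],P.mean(0),np.degrees(np.arctan2(d[1],d[0])),s)
        o=P.mean(0)-[.5448,-.0494];print(np.degrees(np.arctan2(o[1],o[0])))
# bar outline dark px at top height: front top edge
h=plane(f,[[456,160]],.153);print("handle",h, np.linalg.norm(h[0,:2]-[.5448,-.0494]))
s=plane(f,[[137,67],[203,68],[203,110],[140,108]],.124);print(s)
from scipy.spatial.transform import Rotation
b=bot.observe();print(b["tool_pos"],b["eef_rot"])
```

```text
[266 139   2   1   2] [ 0.58210447 -0.04661732] -89.03565764978434 [4.77190450e-04 7.84107632e-17]
4.266004955062521
[266 162   7  24 148] [ 0.55857924 -0.04847755] 4.059311563731636 [0.05848288 0.01502475]
3.829938190499609
handle [[ 0.57083374 -0.1762513   0.153     ]] 0.1294952075707187
[[ 6.29082897e-01  4.66615103e-02  1.24000000e-01]
 [ 6.28971349e-01 -3.84943499e-04  1.24000000e-01]
 [ 6.00398756e-01  9.19564843e-04  1.24000000e-01]
 [ 6.01201065e-01  4.72987517e-02  1.24000000e-01]]
[ 0.52299948 -0.05194853  0.23121727] [1.79947702e+02 4.84756110e-04 1.25565634e+00]
```

```bash
cat > ring.py <<'E'
from h import *
def ring(f,seed,rad,thr=70,wz=.15):
    g=cv2.cvtColor(f["color"],cv2.COLOR_BGR2GRAY)
    m=(g<thr).astype(np.uint8);roi=np.zeros_like(m);cv2.circle(roi,seed,rad,1,-1);m&=roi
    cs,_=cv2.findContours(m,cv2.RETR_EXTERNAL,cv2.CHAIN_APPROX_NONE);k=max(cs,key=cv2.contourArea)
    P=plane(f,k.reshape(-1,2),.1115)[:,:2];A=np.c_[2*P,np.ones(len(P))]
    for _ in range(4):
        s=np.linalg.lstsq(A,(P**2).sum(1),rcond=None)[0];r=np.sqrt(s[2]+s[:2]@s[:2]);e=np.linalg.norm(P-s[:2],axis=1)-r
        ok=abs(e)<.0015;P,A=P[ok],A[ok]
    C=s[:2];print("ring",C,r,len(P))
    th=np.radians(np.arange(0,360,.25));prof=0
    for R in np.arange(.042,.046,.0005):
        uv=proj(f,np.c_[C[0]+R*np.cos(th),C[1]+R*np.sin(th),np.full(len(th),.1115)]).astype(np.float32)
        prof=prof+cv2.remap(g,uv[None,:,0],uv[None,:,1],cv2.INTER_LINEAR)[0].astype(float)/8
    pk=[i for i in range(len(th)) if prof[i]>90 and prof[i]==max(prof[np.arange(i-40,i+41)%len(th)])]
    a=[]
    for i in pk:
        j=np.arange(i-16,i+17);w=np.clip(prof[j%len(th)]-60,0,None);a.append((w*j).sum()/w.sum()*.25)
    a=np.array(a);print(a.round(1),"box yaw",np.angle(np.exp(1j*np.radians(a*12)).mean(),deg=True)/12)
    m=(g>115).astype(np.uint8);n,l,st,ce=cv2.connectedComponentsWithStats(m)
    for i in range(1,n):
        if np.linalg.norm(ce[i]-seed)<rad*.7 and 40<st[i,4]<700:
            ys,xs=np.where(l==i);P=plane(f,np.c_[xs,ys],wz)[:,:2];u,s,v=np.linalg.svd(P-P.mean(0));d=v[0]*np.sign(v[0]@(P.mean(0)-C));o=P.mean(0)-C
            print("bar",st[i],np.degrees(np.arctan2(d[1],d[0])),np.degrees(np.arctan2(o[1],o[0])),s)
    return C
E
python3 - <<'E'
from ring import *
f=grab("wrist");print(f["state"]["tool_pos"],f["state"]["eef_rot"])
ring(f,(271,180),68)
print(plane(f,[[456,160]],.153))
cv2.imwrite("pics/w2.png",f["color"])
E
```

```text
[ 0.52299948 -0.05194853  0.23121727] [1.79947702e+02 4.84756110e-04 1.25565634e+00]
ring [ 0.54488147 -0.04935467] 0.04902439454122364 330
[ 11.2  41.3  71.4 101.4 131.5 161.4 191.3 221.2 251.2 281.1 311.  341.2] box yaw 11.266325981369464
bar [269 161   8  24 150] 3.6349874437437455 3.8972611598071096 [0.05973087 0.01538753]
[[ 0.57074411 -0.17330484  0.153     ]]
```

View pics/w2.png

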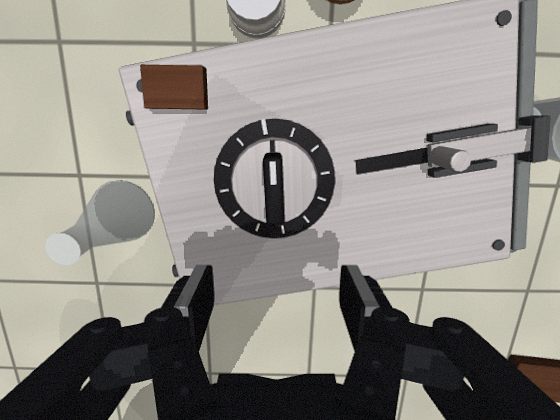

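>>> move_arm([
  {"dp": [0.022, 0.0025, -0.03], "turn": 0.015, "grip": 45},
  {"dp": [0.022, 0.0025, -0.03], "turn": 0.014, "grip": 45},
  {"dp": [0, 0, -0.04], "turn": 0, "grip": 45},
  {"dp": [0, 0, -0.04], "turn": 0, "grip": 45},
  {"dp": [0, 0, 0], "turn": 0, "grip": 45},
  {"dp": [0, 0, 0], "turn": 0, "grip": 45},
])

```text
t: 3.32
tool_pos: [0.5451, -0.0476, 0.1614]
eef_rot: [180.0, 0.0, 4.1]
force: [-0.4, -0.2, 1.1]
gripper_width: 0.526
```

Run:
```python
from h import *
f=grab("wrist");s=f["state"];print(s["tool_pos"],s["eef_rot"],s["torque"],s["force"],s["t"])
cv2.imwrite("pics/w3.png",f["color"]);print(proj(f,[[.5449,-.0494,.15],[.5449,-.0494,.118]]))
```

```text
[ 0.54511597 -0.04764952  0.16136871] [1.79993458e+02 3.28453338e-04 4.06949981e+00] [0.02488517 0.05398984 0.02413285] [-0.37400791 -0.21452664  1.07121474] 3.325
[[280.1514369  264.39183226]
 [279.54439109 241.4247748 ]]
```

View pics/w3.png

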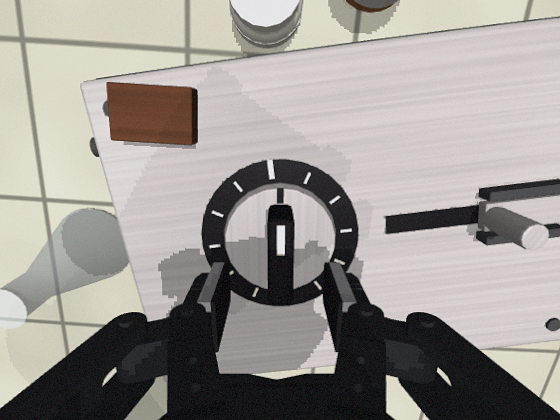

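The bar stands upright at column 281, between the jaws. I'll go down and close gently.

>>> move_arm([
  {"dp": [0, -0.0035, -0.026], "turn": 0, "grip": 45},
  {"dp": [0, 0, -0.026], "turn": 0, "grip": 45},
  {"dp": [0, 0, -0.026], "turn": 0, "grip": 45},
  {"dp": [0, 0, 0], "turn": 0, "grip": 45},
  {"dp": [0, 0, 0], "turn": 0, "grip": 30},
  {"dp": [0, 0, 0], "turn": 0, "grip": 22},
  {"dp": [0, 0, 0], "turn": 0, "grip": 22},
])

```text
t: 4.25
tool_pos: [0.5449, -0.0495, 0.1226]
eef_rot: [-180.0, -0.0, 4.0]
force: [0.2, -0.0, -0.6]
gripper_width: 0.261
```

Run:
```python
from h import *
f=grab("wrist");s=f["state"];print(s["tool_pos"],s["eef_rot"],s["torque"],s["force"],s["t"])
cv2.imwrite("pics/w4.png",f["color"])
```

```text
[ 0.54492737 -0.04954484  0.12259773] [-1.79996817e+02 -3.21527970e-02  4.02634126e+00] [-0.01718946  0.06426128  0.01495233] [ 0.20120559 -0.02761632 -0.59997357] 4.25
```

View pics/w4.png

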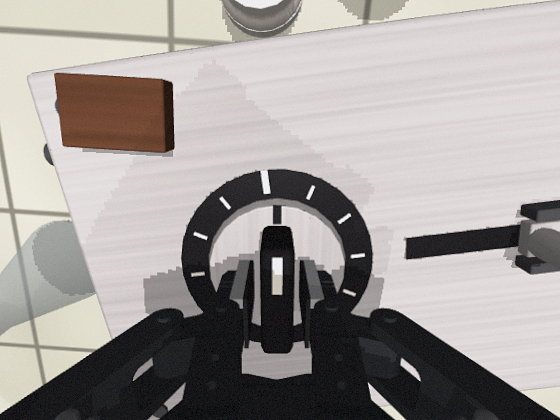

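>>> move_arm([
  {"dp": [0, 0, 0], "turn": 0, "grip": 14},
  {"dp": [0, 0, 0], "turn": 0, "grip": 10},
  {"dp": [0, 0, 0], "turn": 0, "grip": 8},
  {"dp": [0, 0, 0], "turn": 0, "grip": 8},
], squeeze=20)

```text
t: 4.8
tool_pos: [0.5449, -0.0498, 0.1225]
eef_rot: [180.0, -0.0, 4.0]
force: [-1.3, -0.9, 5.6]
gripper_width: 0.161
```

Run:
```python
from h import *
s=bot.observe();print(s["tool_pos"],s["eef_rot"],s["torque"],s["force"],s["t"],s["gripper_width"]*85.4)
```

```text
[ 0.54489548 -0.04978697  0.12251618] [ 1.79991014e+02 -2.40486177e-02  4.00769989e+00] [-0.23356386  0.22423881 -0.04878492] [-1.29857458 -0.85766913  5.62845219] 4.8 13.747878249122325
```

>>> move_arm([
  {"dp": [0, 0, 0.001], "turn": 0.02, "grip": 8},
  {"dp": [0, 0, 0], "turn": 0.04, "grip": 8},
  {"dp": [0, 0, 0], "turn": 0.05, "grip": 8},
])

```text
t: 5.18
tool_pos: [0.5449, -0.05, 0.1226]
eef_rot: [180.0, 0.0, 14.1]
force: [2.1, -2.5, -2.7]
gripper_width: 0.158
```

```bash
cat > st.py <<'E'
from h import *
s=bot.observe();print(s["tool_pos"].round(4),s["eef_rot"].round(2),"T",s["torque"].round(3),"F",s["force"].round(2),s["t"],s["gripper_width"]*85.4,"read",s["eef_rot"][2]-11.27, "dv",s["joint_velocities"].round(1))
E
python3 st.py
```

```text
[ 0.5449 -0.05    0.1226] [179.95   0.    14.11] T [-0.64  -0.311 -0.104] F [ 2.06 -2.47 -2.68] 5.175 13.505624847368603 read 2.8368182879281605 dv [  6.1  -3.1 -10.8  -0.2   8.7  -3.2  27.1]
```

>>> move_arm([
  {"dp": [0, 0, 0], "turn": 0.05, "grip": 8},
  {"dp": [0, 0, 0], "turn": 0.05, "grip": 8},
  {"dp": [0, 0, 0], "turn": 0.05, "grip": 8},
  {"dp": [0, 0, 0], "turn": 0.05, "grip": 8},
  {"dp": [0, 0, 0], "turn": 0.05, "grip": 8},
  {"dp": [0, 0, 0], "turn": 0.03, "grip": 8},
  {"dp": [0, 0, 0], "turn": 0.02, "grip": 8},
  {"dp": [0, 0, 0], "turn": 0, "grip": 8},
])

```text
t: 6.18
tool_pos: [0.5452, -0.0506, 0.1226]
eef_rot: [179.9, 0.0, 41.0]
force: [2.6, -5.5, -4.0]
gripper_width: 0.162
```

```bash
python3 st.py
python3 - <<'E'
from h import *
f=grab("wrist");np.save("w5.npy",f,allow_pickle=True)
cv2.imwrite("pics/w5.png",f["color"])
E
```

```text
[ 0.5452 -0.0506  0.1226] [1.7991e+02 2.0000e-02 4.0990e+01] T [-0.952 -0.554  0.029] F [ 2.64 -5.49 -3.99] 6.175 13.822587379968326 read 29.718352218048953 dv [-0.2  0.2  0.1 -0.  -0.1 -0.  -0.4]
```

View pics/w5.png

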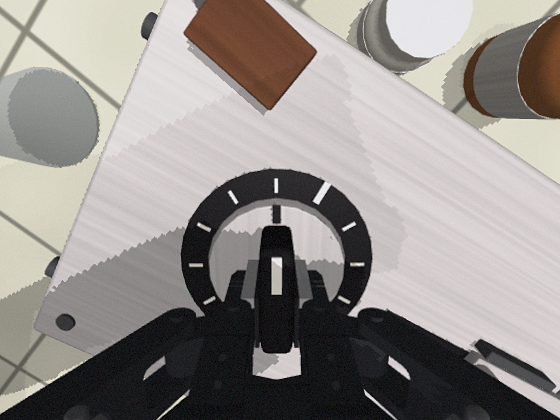

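The pointer at (277,213) lines up with the first mark at (276,185). I'll hold the pause here.

>>> move_arm([
  {"dp": [0, 0, 0], "turn": 0.003, "grip": 8},
  {"dp": [0, 0, 0], "turn": 0, "grip": 8},
  {"dp": [0, 0, 0], "turn": 0, "grip": 8},
  {"dp": [0, 0, 0], "turn": 0, "grip": 8},
  {"dp": [0, 0, 0], "turn": 0, "grip": 8},
  {"dp": [0, 0, 0], "turn": 0, "grip": 8},
  {"dp": [0, 0, 0], "turn": 0, "grip": 8},
  {"dp": [0, 0, 0], "turn": 0, "grip": 8},
])

```text
t: 7.22
tool_pos: [0.5452, -0.0506, 0.1226]
eef_rot: [179.9, 0.0, 41.2]
force: [3.0, -4.6, -3.6]
gripper_width: 0.157
```

```bash
python3 st.py
```

```text
[ 0.5452 -0.0506  0.1226] [1.799e+02 2.000e-02 4.122e+01] T [-0.969 -0.568 -0.076] F [ 2.99 -4.59 -3.62] 7.225 13.39478627615841 read 29.953630518415654 dv [-0.   0.1 -0.  -0.1  0.   0.1 -0. ]
```

>>> move_arm([
  {"dp": [0.0002, -0.0005, 0], "turn": -0.03, "grip": 8},
  {"dp": [0, 0, 0], "turn": -0.05, "grip": 8},
  {"dp": [0, 0, 0], "turn": -0.06, "grip": 8},
  {"dp": [0, 0, 0], "turn": -0.06, "grip": 8},
  {"dp": [0, 0, 0], "turn": -0.06, "grip": 8},
  {"dp": [0, 0, 0], "turn": -0.06, "grip": 8},
  {"dp": [0, 0, 0], "turn": -0.06, "grip": 8},
  {"dp": [0, 0, 0], "turn": -0.06, "grip": 8},
  {"dp": [0, 0, 0], "turn": -0.06, "grip": 8},
  {"dp": [0, 0, 0], "turn": -0.05, "grip": 8},
  {"dp": [0, 0, 0], "turn": -0.04, "grip": 8},
  {"dp": [0, 0, 0], "turn": 0, "grip": 8},
])

```text
t: 8.72
tool_pos: [0.5449, -0.0494, 0.1226]
eef_rot: [-180.0, 0.0, -11.9]
force: [1.6, -0.8, -2.4]
gripper_width: 0.161
```

```bash
python3 st.py
```

```text
[ 0.5449 -0.0494  0.1226] [-1.80e+02  2.00e-02 -1.19e+01] T [-0.202 -0.357 -0.108] F [ 1.56 -0.78 -2.37] 8.725 13.741533198811455 read -23.173549944564385 dv [ 0.4 -0.3 -0.6  0.1  0.3 -0.3  1.5]
```

>>> move_arm([
  {"dp": [0, 0, 0], "turn": -0.04, "grip": 8},
  {"dp": [0, 0, 0], "turn": -0.025, "grip": 8},
  {"dp": [0, 0, 0], "turn": -0.011, "grip": 8},
  {"dp": [0, 0, 0], "turn": 0, "grip": 8},
  {"dp": [0, 0, 0], "turn": 0, "grip": 8},
])

```text
t: 9.35
tool_pos: [0.5449, -0.0493, 0.1226]
eef_rot: [-180.0, 0.0, -18.7]
force: [3.8, 2.5, -7.5]
gripper_width: 0.16
```

```bash
python3 st.py
python3 - <<'E'
from h import *
f=grab("wrist")
cv2.imwrite("pics/w6.png",f["color"])
E
```

```text
[ 0.5449 -0.0493  0.1226] [-1.7997e+02  2.0000e-02 -1.8690e+01] T [ 0.335 -0.768  0.013] F [ 3.79  2.47 -7.55] 9.35 13.659132073126434 read -29.960609496539252 dv [ 0.  -0.  -0.  -0.   0.1 -0.  -0. ]
```

View pics/w6.png

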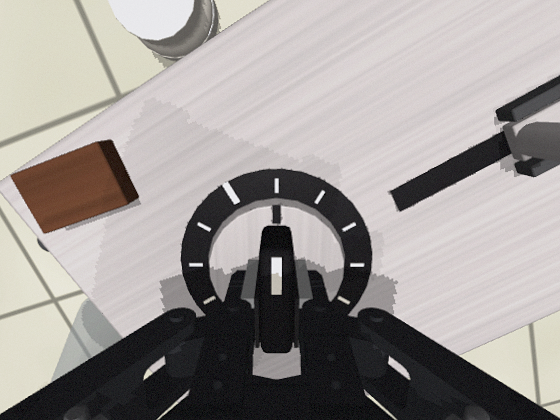

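The pointer at (277,213) sits on the mark at (277,185), one to the right of zero. I'll hold here.

>>> move_arm([
  {"dp": [0, 0, 0], "turn": 0, "grip": 8},
  {"dp": [0, 0, 0], "turn": 0, "grip": 8},
  {"dp": [0, 0, 0], "turn": 0, "grip": 8},
  {"dp": [0, 0, 0], "turn": 0, "grip": 8},
  {"dp": [0, 0, 0], "turn": 0, "grip": 8},
  {"dp": [0, 0, 0], "turn": 0, "grip": 8},
  {"dp": [0, 0, 0], "turn": 0, "grip": 8},
  {"dp": [0, 0, 0], "turn": 0, "grip": 8},
])

```text
t: 10.4
tool_pos: [0.5449, -0.0493, 0.1226]
eef_rot: [-180.0, 0.0, -18.7]
force: [3.9, 3.5, -7.8]
gripper_width: 0.16
```

>>> move_arm([
  {"dp": [0, 0, 0], "turn": 0.03, "grip": 8},
  {"dp": [0, 0, 0], "turn": 0.05, "grip": 8},
  {"dp": [0, 0, 0], "turn": 0.06, "grip": 8},
  {"dp": [0, 0, 0], "turn": 0.06, "grip": 8},
  {"dp": [0, 0, 0], "turn": 0.06, "grip": 8},
  {"dp": [0, 0, 0], "turn": 0.06, "grip": 8},
  {"dp": [0, 0, 0], "turn": 0.06, "grip": 8},
  {"dp": [0, 0, 0], "turn": 0.06, "grip": 8},
  {"dp": [0, 0, 0], "turn": 0.06, "grip": 8},
  {"dp": [0, 0, 0], "turn": 0.06, "grip": 8},
  {"dp": [0, 0, 0], "turn": 0.05, "grip": 8},
  {"dp": [0, 0, 0], "turn": 0.03, "grip": 8},
])

```text
t: 11.9
tool_pos: [0.5451, -0.0506, 0.1226]
eef_rot: [179.9, 0.0, 39.0]
force: [5.4, 0.0, -11.8]
gripper_width: 0.159
```

```bash
python3 st.py
```

```text
[ 0.5451 -0.0506  0.1226] [179.93   0.    38.99] T [ 0.105 -1.117 -0.144] F [  5.38   0.04 -11.83] 11.9 13.565477999808445 read 27.72372443328734 dv [ 3.6 -1.4 -6.2 -0.2  5.  -1.3 15.5]
```

>>> move_arm([
  {"dp": [0, 0, 0], "turn": 0.022, "grip": 8},
  {"dp": [0, 0, 0], "turn": 0.022, "grip": 8},
  {"dp": [0, 0, 0], "turn": 0.022, "grip": 8},
  {"dp": [0, 0, 0], "turn": 0.022, "grip": 8},
  {"dp": [0, 0, 0], "turn": 0.022, "grip": 8},
  {"dp": [0, 0, 0], "turn": 0.011, "grip": 8},
])

```text
t: 12.65
tool_pos: [0.5453, -0.0508, 0.1226]
eef_rot: [179.9, 0.0, 49.8]
force: [5.3, -0.1, -12.0]
gripper_width: 0.16
```

```bash
python3 st.py
```

```text
[ 0.5453 -0.0508  0.1226] [1.7991e+02 2.0000e-02 4.9810e+01] T [ 0.054 -1.246 -0.146] F [  5.3   -0.14 -11.99] 12.65 13.6487040374149 read 38.538488090609235 dv [ 1.4 -0.6 -2.3  0.   1.8 -0.3  5.6]
```

>>> move_arm([
  {"dp": [0, 0, 0], "turn": 0.011, "grip": 8},
  {"dp": [0, 0, 0], "turn": 0.011, "grip": 8},
])

```text
t: 12.9
tool_pos: [0.5454, -0.0508, 0.1226]
eef_rot: [179.9, 0.0, 51.8]
force: [6.0, -1.3, -11.3]
gripper_width: 0.157
```

```bash
python3 st.py
```

```text
[ 0.5454 -0.0508  0.1226] [1.799e+02 2.000e-02 5.177e+01] T [-0.018 -1.294 -0.131] F [  5.95  -1.28 -11.34] 12.9 13.427962089605575 read 40.502569385059104 dv [ 1.4 -0.4 -2.4 -0.2  1.8 -0.4  6. ]
```

>>> move_arm([
  {"dp": [0, 0, 0], "turn": 0.006, "grip": 8},
  {"dp": [0, 0, 0], "turn": 0.006, "grip": 8},
])

```text
t: 13.15
tool_pos: [0.5454, -0.0508, 0.1226]
eef_rot: [179.9, 0.0, 52.8]
force: [5.6, -0.3, -10.7]
gripper_width: 0.157
```

```bash
cat > st2.py <<'E'
from h import *
s=bot.observe();print("Tz",s["torque"][2].round(3),"F",s["force"].round(1),s["t"],"read",(s["eef_rot"][2]-11.27).round(2),"w",(s["gripper_width"]*85.4).round(2),"j7 eff",s["joint_efforts"].round(2)[6],s["joint_velocities"][6].round(1))
E
python3 st2.py
```

```text
Traceback (most recent call last):
  File "st2.py", line 2, in <module>
    s=bot.observe();print("Tz",s["torque"][2].round(3),"F",s["force"].round(1),s["t"],"read",(s["eef_rot"][2]-11.27).round(2),"w",(s["gripper_width"]*85.4).round(2),"j7 eff",s["joint_efforts"].round(2)[6],s["joint_velocities"][6].round(1))
                                                                                                                                  ^^^^^^^^^^^^^^^^^^^^^^^^^^^^^^^
AttributeError: 'float' object has no attribute 'round'
```

```bash
sed -i 's/(s\["gripper_width"\]\*85.4).round(2)/round(s["gripper_width"]*85.4,2)/' st2.py; python3 st2.py
```

```text
Tz -0.172 F [  5.6  -0.3 -10.7] 13.15 read 41.57 w 13.39 j7 eff 0.01 3.2
```

>>> move_arm([
  {"dp": [0, 0, 0], "turn": 0.006, "grip": 8},
  {"dp": [0, 0, 0], "turn": 0.006, "grip": 8},
])

```text
t: 13.4
tool_pos: [0.5454, -0.0509, 0.1226]
eef_rot: [179.9, 0.0, 53.9]
force: [6.5, -0.6, -12.0]
gripper_width: 0.159
```

```bash
python3 st2.py
```

```text
Tz -0.117 F [  6.5  -0.6 -12. ] 13.4 read 42.65 w 13.62 j7 eff 0.01 3.3
```

>>> move_arm([
  {"dp": [0, 0, 0], "turn": 0.006, "grip": 8},
  {"dp": [0, 0, 0], "turn": 0.006, "grip": 8},
])

```text
t: 13.65
tool_pos: [0.5454, -0.0509, 0.1226]
eef_rot: [179.9, 0.0, 55.0]
force: [6.0, 0.0, -11.9]
gripper_width: 0.159
```

```bash
python3 st2.py
```

```text
Tz -0.137 F [  6.    0.  -11.9] 13.65 read 43.73 w 13.59 j7 eff 0.01 3.3
```

>>> move_arm([
  {"dp": [0, 0, 0], "turn": 0.006, "grip": 8},
  {"dp": [0, 0, 0], "turn": 0.006, "grip": 8},
])

```text
t: 13.9
tool_pos: [0.5454, -0.0509, 0.1226]
eef_rot: [179.9, 0.0, 56.1]
force: [6.0, -0.6, -12.4]
gripper_width: 0.157
```

```bash
python3 st2.py
```

```text
Tz -0.142 F [  6.   -0.6 -12.4] 13.9 read 44.81 w 13.39 j7 eff 0.01 3.1
```

>>> move_arm([
  {"dp": [0, 0, 0], "turn": 0.006, "grip": 8},
  {"dp": [0, 0, 0], "turn": 0.006, "grip": 8},
])

```text
t: 14.15
tool_pos: [0.5454, -0.0509, 0.1226]
eef_rot: [179.9, 0.0, 57.2]
force: [5.9, -0.3, -11.1]
gripper_width: 0.161
```

```bash
python3 st2.py
```

```text
Tz -0.109 F [  5.9  -0.3 -11.1] 14.15 read 45.89 w 13.72 j7 eff 0.01 3.3
```

>>> move_arm([
  {"dp": [0, 0, 0], "turn": 0.006, "grip": 8},
  {"dp": [0, 0, 0], "turn": 0.006, "grip": 8},
])

```text
t: 14.4
tool_pos: [0.5455, -0.0509, 0.1226]
eef_rot: [179.9, 0.0, 58.2]
force: [7.6, -1.6, -12.2]
gripper_width: 0.159
```

```bash
python3 st2.py
```

```text
Tz -0.123 F [  7.6  -1.6 -12.2] 14.4 read 46.96 w 13.61 j7 eff 0.01 3.1
```

>>> move_arm([
  {"dp": [0, 0, 0], "turn": 0.006, "grip": 8},
  {"dp": [0, 0, 0], "turn": 0.006, "grip": 8},
])

```text
t: 14.65
tool_pos: [0.5455, -0.0509, 0.1226]
eef_rot: [179.9, 0.0, 59.3]
force: [7.7, -1.0, -12.1]
gripper_width: 0.16
```

```bash
python3 st2.py
```

```text
Tz -0.155 F [  7.7  -1.  -12.1] 14.65 read 48.04 w 13.67 j7 eff 0.02 3.3
```

>>> move_arm([
  {"dp": [0, 0, 0], "turn": 0.006, "grip": 8},
  {"dp": [0, 0, 0], "turn": 0.006, "grip": 8},
])

```text
t: 14.9
tool_pos: [0.5455, -0.0509, 0.1227]
eef_rot: [179.9, 0.0, 60.4]
force: [5.7, -0.5, -11.9]
gripper_width: 0.158
```

```bash
python3 st2.py
```

```text
Tz -0.448 F [  5.7  -0.5 -11.9] 14.9 read 49.1 w 13.52 j7 eff 0.3 3.2
```

That's contact: torque jumped to 0.45 N m, about 12 N on the fence. I'll ease off straight away.

>>> move_arm([
  {"dp": [0, 0, 0], "turn": -0.006, "grip": 8},
])

```text
t: 15.02
tool_pos: [0.5455, -0.0509, 0.1226]
eef_rot: [179.9, 0.0, 59.8]
force: [6.3, 0.1, -12.7]
gripper_width: 0.159
```

```bash
python3 st2.py
```

```text
Tz -0.144 F [  6.3   0.1 -12.7] 15.025 read 48.55 w 13.61 j7 eff 0.35 -3.4
```

>>> move_arm([
  {"dp": [0, 0, 0], "turn": 0, "grip": 8},
  {"dp": [0, 0, 0], "turn": 0, "grip": 16},
  {"dp": [0, 0, 0], "turn": 0, "grip": 24},
  {"dp": [0, 0, 0], "turn": 0, "grip": 34},
  {"dp": [0, 0, 0], "turn": 0, "grip": 40},
  {"dp": [0, 0, 0], "turn": 0, "grip": 40},
])

```text
t: 15.78
tool_pos: [0.5448, -0.0498, 0.1229]
eef_rot: [-180.0, -0.0, 59.8]
force: [0.6, 1.0, -0.4]
gripper_width: 0.472
```

```bash
python3 st.py
python3 - <<'E'
from h import *
f=grab("wrist")
cv2.imwrite("pics/w7.png",f["color"])
E
```

```text
[ 0.5448 -0.0498  0.1229] [-180.     -0.     59.83] T [ 0.061  0.005 -0.01 ] F [ 0.61  1.   -0.42] 15.775 40.329246860794036 read 48.558068522663476 dv [-0.   0.1 -0.1 -0.1 -0.1 -0.  -0.1]
```

View pics/w7.png

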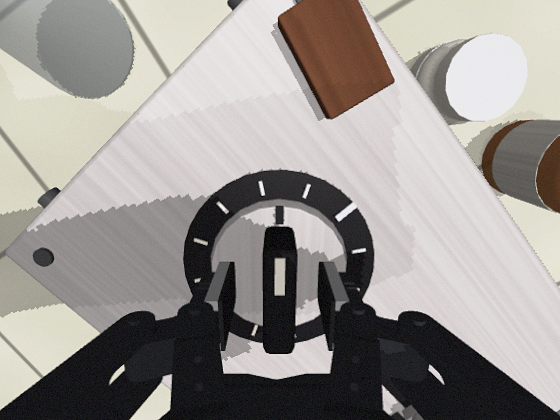

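The jaws are clear of the bar, with the pointer about two-thirds of the way from the first mark to the second. I'll lift and go above the bolt.

>>> move_arm([
  {"dp": [0, 0, 0.03], "turn": 0, "grip": 40},
  {"dp": [0, 0, 0.07], "turn": 0, "grip": 40},
  {"dp": [0, 0, 0.09], "turn": 0, "grip": 40},
  {"dp": [0, -0.04, 0], "turn": -0.108, "grip": 40},
  {"dp": [0, -0.04, 0], "turn": -0.108, "grip": 40},
  {"dp": [0, -0.04, 0], "turn": -0.108, "grip": 40},
  {"dp": [0, -0.04, 0], "turn": -0.108, "grip": 40},
  {"dp": [0, -0.04, 0], "turn": -0.108, "grip": 40},
  {"dp": [0, 0, 0], "turn": 0, "grip": 40},
  {"dp": [0, 0, 0], "turn": 0, "grip": 40},
  {"dp": [0, 0, 0], "turn": 0, "grip": 40},
])

```text
t: 17.2
tool_pos: [0.545, -0.1487, 0.218]
eef_rot: [-180.0, -0.0, 11.4]
force: [1.3, 0.4, 0.1]
gripper_width: 0.466
```

```bash
python3 st.py
python3 - <<'E'
from h import *
f=grab("wrist");np.save("w8.npy",f,allow_pickle=True)
print(proj(f,[[.5449,-.0494,.111],[.5703,-.1769,.153],[.5703,-.1769,.119]]))
cv2.imwrite("pics/w8.png",f["color"])
E
```

```text
[ 0.545  -0.1487  0.218 ] [-1.7996e+02 -2.0000e-02  1.1410e+01] T [ 0.012  0.042 -0.006] F [1.29 0.38 0.1 ] 17.2 39.78539159270705 read 0.13979538064969432 dv [ 0.1  0.2  0.2 -0.1 -0.1 -0.1 -0.4]
[[153.22034748 187.65841184]
 [326.34483183 201.78001985]
 [319.78272096 190.28275895]]
```

View pics/w8.png

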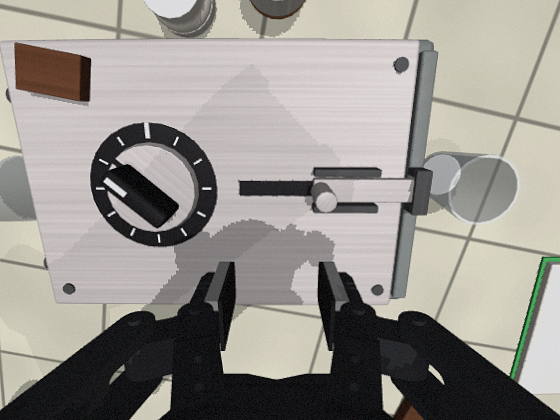

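The handle top at (326,201) is exactly where I predicted it. Next I'll check the dial reading.

Run:
```python
from ring import *
f=np.load("w8.npy",allow_pickle=True).item()
ring(f,(153,187),70)
```

```text
ring [ 0.54501995 -0.0496286 ] 0.0491254152966017 346
[ 11.7  41.8  71.8 101.7 131.3 161.1 190.8 220.7 250.8 280.9 311.2 341.4] box yaw 11.274807244298495
bar [103 178  24  19 160] 60.123485598919366 61.69290909357835 [0.05953091 0.0162592 ]
```

>>> move_arm([
  {"dp": [0.025, -0.028, 0], "turn": 0, "grip": 40},
  {"dp": [0.0256, -0.0284, 0], "turn": -0.001, "grip": 40},
  {"dp": [0, 0, -0.05], "turn": 0, "grip": 40},
  {"dp": [0, 0, -0.05], "turn": 0, "grip": 40},
  {"dp": [0, 0, -0.05], "turn": 0, "grip": 40},
  {"dp": [0, 0, -0.034], "turn": 0, "grip": 40},
  {"dp": [0, 0, 0], "turn": 0, "grip": 40},
  {"dp": [0, 0, 0], "turn": 0, "grip": 30},
  {"dp": [0, 0, 0], "turn": 0, "grip": 24},
  {"dp": [0, 0, 0], "turn": 0, "grip": 24},
])

```text
t: 18.5
tool_pos: [0.5705, -0.1781, 0.1264]
eef_rot: [180.0, -0.1, 11.1]
force: [1.1, 0.2, -0.2]
gripper_width: 0.282
```

```bash
python3 st.py
python3 - <<'E'
from h import *
f=grab("wrist")
cv2.imwrite("pics/w9.png",f["color"])
E
```

```text
[ 0.5705 -0.1781  0.1264] [ 1.7998e+02 -6.0000e-02  1.1140e+01] T [-0.038 -0.039 -0.018] F [ 1.09  0.19 -0.2 ] 18.5 24.066778507329776 read -0.13215361880924803 dv [-0.   0.2 -0.   0.  -0.  -0.  -0. ]
```

View pics/w9.png

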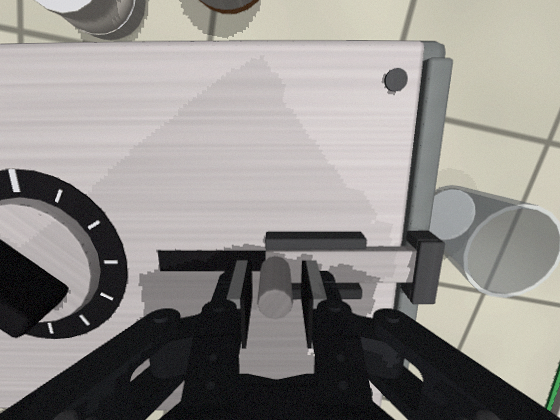

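>>> move_arm([
  {"dp": [0, 0, 0], "turn": 0, "grip": 18},
  {"dp": [0, 0, 0], "turn": 0, "grip": 13},
  {"dp": [0, 0, 0], "turn": 0, "grip": 9},
  {"dp": [0, 0, 0], "turn": 0, "grip": 9},
  {"dp": [-0.0004, 0.002, 0], "turn": 0, "grip": 9},
  {"dp": [-0.0004, 0.002, 0], "turn": 0, "grip": 9},
  {"dp": [-0.0004, 0.002, 0], "turn": 0, "grip": 9},
], squeeze=20)

```text
t: 19.42
tool_pos: [0.5698, -0.1758, 0.126]
eef_rot: [179.9, -0.0, 11.1]
force: [0.0, -2.9, 3.8]
gripper_width: 0.168
```

```bash
python3 st.py
```

```text
[ 0.5698 -0.1758  0.126 ] [ 1.7993e+02 -3.0000e-02  1.1100e+01] T [-0.473 -0.08  -0.009] F [ 0.02 -2.86  3.85] 19.425 14.3456840211509 read -0.1708135620321265 dv [-0.9 -0.3 -0.   0.7 -0.  -0.2 -0.5]
```

>>> move_arm([
  {"dp": [-0.0004, 0.002, 0], "turn": 0, "grip": 9},
  {"dp": [-0.0004, 0.002, 0], "turn": 0, "grip": 9},
])

```text
t: 19.68
tool_pos: [0.5693, -0.1732, 0.126]
eef_rot: [180.0, -0.0, 11.1]
force: [-0.3, -2.5, 5.1]
gripper_width: 0.166
```

```bash
python3 st.py
```

```text
[ 0.5693 -0.1732  0.126 ] [ 1.7998e+02 -2.0000e-02  1.1130e+01] T [-0.605 -0.083 -0.006] F [-0.29 -2.51  5.12] 19.675 14.214666925904146 read -0.14479577092828322 dv [-0.9 -0.2  0.1  0.6 -0.1 -0.2 -0.6]
```

The bolt is free: it moved past 2 mm at about 3 N.

>>> move_arm([
  {"dp": [-0.0006, 0.003, 0], "turn": 0, "grip": 9},
  {"dp": [-0.0006, 0.003, 0], "turn": 0, "grip": 9},
  {"dp": [-0.0006, 0.003, 0], "turn": 0, "grip": 9},
  {"dp": [-0.0006, 0.003, 0], "turn": 0, "grip": 9},
  {"dp": [-0.0006, 0.003, 0], "turn": 0, "grip": 9},
  {"dp": [-0.0006, 0.003, 0], "turn": 0, "grip": 9},
  {"dp": [-0.0006, 0.003, 0], "turn": 0, "grip": 9},
  {"dp": [-0.0006, 0.003, 0], "turn": 0, "grip": 9},
  {"dp": [-0.0004, 0.002, 0], "turn": 0, "grip": 9},
])

```text
t: 20.8
tool_pos: [0.5667, -0.16, 0.126]
eef_rot: [180.0, -0.0, 11.1]
force: [0.8, -2.8, 4.6]
gripper_width: 0.168
```

```bash
python3 st.py
```

```text
[ 0.5667 -0.16    0.126 ] [ 1.7999e+02 -2.0000e-02  1.1130e+01] T [-0.591 -0.082 -0.018] F [ 0.79 -2.75  4.58] 20.8 14.322166517699005 read -0.1372891835112089 dv [-0.8 -0.3  0.1  0.5 -0.1 -0.2 -0.6]
```

>>> move_arm([
  {"dp": [-0.0004, 0.002, 0], "turn": 0, "grip": 9},
  {"dp": [-0.0004, 0.002, 0], "turn": 0, "grip": 9},
  {"dp": [-0.0004, 0.002, 0], "turn": 0, "grip": 9},
  {"dp": [-0.0002, 0.001, 0], "turn": 0, "grip": 9},
  {"dp": [-0.0002, 0.001, 0], "turn": 0, "grip": 9},
])

```text
t: 21.42
tool_pos: [0.5659, -0.1561, 0.126]
eef_rot: [180.0, -0.0, 11.1]
force: [1.1, -3.5, 5.5]
gripper_width: 0.168
```

```bash
python3 st.py
```

```text
[ 0.5659 -0.1561  0.126 ] [ 1.7999e+02 -2.0000e-02  1.1130e+01] T [-0.557 -0.038 -0.021] F [ 1.14 -3.48  5.49] 21.425 14.312140296337018 read -0.14114147156376866 dv [-0.5 -0.1  0.   0.2 -0.  -0.1 -0.3]
```

>>> move_arm([
  {"dp": [-0.0002, 0.001, 0], "turn": 0, "grip": 9},
  {"dp": [-0.0002, 0.001, 0], "turn": 0, "grip": 9},
])

```text
t: 21.68
tool_pos: [0.5657, -0.1551, 0.126]
eef_rot: [180.0, -0.0, 11.1]
force: [-0.8, -2.8, 5.4]
gripper_width: 0.166
```

```bash
python3 st.py
```

```text
[ 0.5657 -0.1551  0.126 ] [ 1.7999e+02 -2.0000e-02  1.1130e+01] T [-0.526 -0.081  0.002] F [-0.81 -2.84  5.37] 21.675 14.197779062990868 read -0.1407622588124866 dv [-0.4 -0.1  0.1  0.3  0.  -0.1 -0.3]
```

>>> move_arm([
  {"dp": [-0.0002, 0.001, 0], "turn": 0, "grip": 9},
])

```text
t: 21.8
tool_pos: [0.5656, -0.1545, 0.126]
eef_rot: [180.0, -0.0, 11.1]
force: [0.1, -2.3, 5.2]
gripper_width: 0.168
```

```bash
python3 st.py
```

```text
[ 0.5656 -0.1545  0.126 ] [ 1.7999e+02 -2.0000e-02  1.1130e+01] T [-0.542  0.002  0.01 ] F [ 0.11 -2.31  5.21] 21.8 14.35168596667356 read -0.13956462263173108 dv [-0.4 -0.1  0.   0.3 -0.  -0.1 -0.3]
```

>>> move_arm([
  {"dp": [-0.0002, 0.001, 0], "turn": 0, "grip": 9},
])

```text
t: 21.92
tool_pos: [0.5655, -0.1541, 0.126]
eef_rot: [180.0, -0.0, 11.1]
force: [0.3, -2.2, 4.8]
gripper_width: 0.164
```

```bash
python3 st.py
```

```text
[ 0.5655 -0.1541  0.126 ] [ 1.7999e+02 -2.0000e-02  1.1130e+01] T [-0.537  0.007 -0.003] F [ 0.26 -2.18  4.79] 21.925 14.016261610709607 read -0.1403432626355876 dv [-0.4 -0.2  0.   0.2 -0.  -0.1 -0.4]
```

>>> move_arm([
  {"dp": [-0.0002, 0.001, 0], "turn": 0, "grip": 9},
])

```text
t: 22.05
tool_pos: [0.5654, -0.1539, 0.126]
eef_rot: [180.0, -0.0, 11.1]
force: [0.7, -4.9, 4.3]
gripper_width: 0.169
```

```bash
python3 st.py
```

```text
[ 0.5654 -0.1539  0.126 ] [ 1.7996e+02 -2.0000e-02  1.1120e+01] T [-0.995 -0.157 -0.002] F [ 0.71 -4.92  4.29] 22.05 14.427219981507985 read -0.14577379700266135 dv [-0.3 -0.1  0.2  0.2  0.1 -0.4 -0.3]
```

>>> move_arm([
  {"dp": [-0.0001, 0.0005, 0], "turn": 0, "grip": 9},
  {"dp": [0, 0, 0], "turn": 0, "grip": 9},
])

```text
t: 22.3
tool_pos: [0.5655, -0.1539, 0.126]
eef_rot: [179.9, -0.0, 11.1]
force: [1.2, -5.9, 4.5]
gripper_width: 0.169
```

```bash
python3 st.py
```

```text
[ 0.5655 -0.1539  0.126 ] [ 1.7994e+02 -3.0000e-02  1.1110e+01] T [-0.995 -0.198 -0.028] F [ 1.17 -5.89  4.47] 22.3 14.417438912844498 read -0.15896488345172344 dv [ 0.  -0.1 -0.1 -0.   0.   0.1  0. ]
```

The bolt is against its end stop at about 6 N and doesn't move further. I'll release and withdraw.

>>> move_arm([
  {"dp": [0, 0, 0], "turn": 0, "grip": 18},
  {"dp": [0, 0, 0], "turn": 0, "grip": 26},
  {"dp": [0, 0, 0], "turn": 0, "grip": 36},
  {"dp": [0, 0, 0], "turn": 0, "grip": 40},
  {"dp": [0, 0, 0.04], "turn": 0, "grip": 40},
  {"dp": [0, 0, 0.08], "turn": 0, "grip": 40},
  {"dp": [0, 0, 0.1], "turn": 0, "grip": 40},
  {"dp": [-0.06, 0, 0], "turn": 0, "grip": 40},
  {"dp": [0, 0, 0], "turn": 0, "grip": 40},
  {"dp": [0, 0, 0], "turn": 0, "grip": 40},
  {"dp": [0, 0, 0], "turn": 0, "grip": 40},
])

```text
t: 23.68
tool_pos: [0.5357, -0.153, 0.2354]
eef_rot: [-180.0, 0.0, 11.2]
force: [0.3, -0.4, -0.5]
gripper_width: 0.469
```

Run:
```python
from ring import *
f=grab("wrist");np.save("w10.npy",f,allow_pickle=True)
p=proj(f,[[.545,-.0495,.111],[.5656,-.1534,.153]]);print(p,f["state"]["t"])
cv2.imwrite("pics/w10.png",f["color"])
ring(f,tuple(int(v) for v in p[0]),70)
```

```text
[[156.54147939 171.62713325]
 [285.69775125 181.45842517]] 23.675
ring [ 0.54502682 -0.04965955] 0.049091978149359596 325
[ 11.7  41.7  71.7 101.6 131.3 161.1 190.8 220.8 250.7 280.9 311.2 341.5] box yaw 11.261992970206819
bar [110 159  22  19 143] 59.251758995464414 61.6841158349519 [0.0563924  0.01523248]
```

View pics/w10.png

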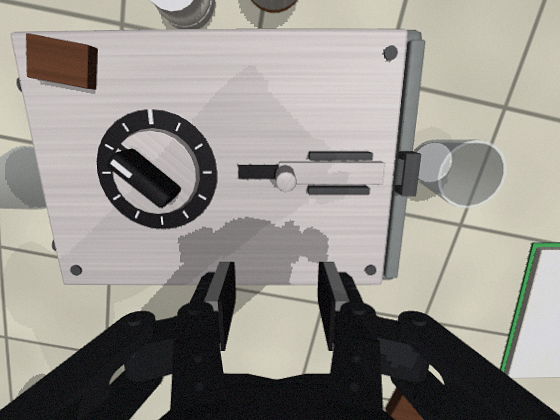

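The handle at (287,178) matches the fully drawn prediction of (286,181), and the bolt's end has left its keeper. The dial is still at its stop, and the sample and glassware look untouched. I'll hand the job in.

Run:
```python
from h import *
f=grab("scene");cv2.imwrite("pics/scene_end.png",f["color"]);print(bot.job_done())
```

```text
the job is handed in; nothing more can be done
None
```

View pics/scene_end.png

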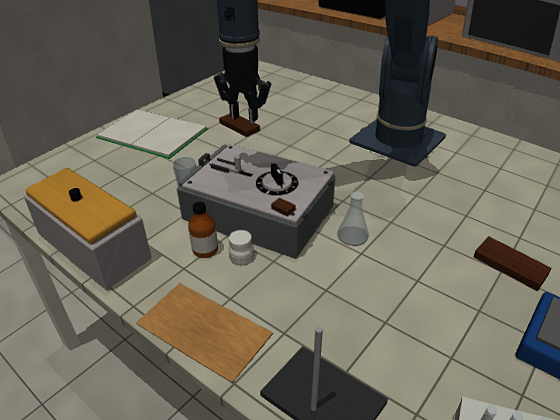

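I turned the dial left to +30° and paused, right to −30° and paused, then left slowly until it met its stop at about 49°. I then drew the bolt to its end stop, let go and backed off. The job was handed in at about 24 s; it reported no verdict.

**Pauses:** the tool read +29.95° and −29.96°. In the wrist pictures the pointer sat on the right mark both times.

**Dial stop:** the torque jumped to 0.45 N m at contact. Taking off the dial's own friction, that is about 12 N on the fence, against a limit of 15 N. I eased off at once. This is one noisy reading taken while the arm was still moving at about 3°/s, so a brief higher peak can't be ruled out.

**Bolt:** it slid at about 3 N. At the end it stopped moving with about 6 N on it, after roughly 24 mm.

**Last checks:** the final wrist picture shows the handle where a full draw should put it, with the bolt out of its keeper. The dial reads 48–50°. The two ways of measuring the bar's angle differ by about 2.4°, mostly from the camera's slanted view. The glassware, jar and wood sample look undisturbed, and the gripper is clear of everything.

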